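# Set a stand's loose leg level with its mate and cam it shut

## Task

The end frame of a work stand is held by its wooden rail in the bench vise, with its two telescopic legs pointing up and away. One leg is pushed in with its cam lever standing open: draw that leg out to the same length mark as the other leg, which is already set and must stay as it is, and while holding it there (it slides back by its own weight) swing its lever fully closed along the leg. Do not let go: finish still gripping the leg, with the lever pinched shut, and leave the other things on the bench where they are.

Things in the scene. Friction and masses are not known exactly. Their poses are not given: they have to be found in the camera images.
- vise: grey bench vise fixed to the bench, under 136 mm high, gripping the frame's wooden rail (45 x 45 mm, 360 mm along the vise's y, top 147.5 mm up). Origin: on the bench under the rail's middle; z up, x to the side where the legs point. The legs start from the rail's +x face at y = +135 and -135 mm, 125 mm up; which of the two is the loose one varies. Under the legs the vise keeps within y = +-56 mm
- foot_loose: loose leg's sliding foot section, 0.4 to 0.6 kg. Origin: on the leg's axis at its rail end. x along the leg, outward (rises 14 degrees), y level across it to the lever's side (= the vise's y), z across, upward. Along x: clamp collar 0-46 mm (31 mm thick), bare 22 mm tube 46-96 mm, 27 mm ring to 100 mm, foot plate 100-116 mm. Lever open, it slides freely and falls back in with about 1 N if let go
- plate_loose (a point): on the loose leg's axis at the rail-side face of its foot plate (x = 100 mm of the foot section); axes as the foot section's. The plate is 104 mm wide (y), 40 mm high (z), centred on the axis, so that opened fingers lowered either side of the tube and lever can hook behind it and draw the leg out. It is at the mark when it has the same x in the vise's frame as plate_set
- lever_tip_loose (a point): tip of the loose leg's black lever: bar 66 mm long, 6 mm thick, 17 mm high, on a pin at x = 28, y = 18.4 mm of the foot section, swinging in its x-y plane. Open, the tip is up to 53 mm off the leg's axis. Closed it lies along the tube on the +y side, outer face at y = 21 mm, tip at x = 94 mm. Tube plus lever measure 32 mm across (y = -11 to 21) closed, up to 64 mm open
- lever_loose (a joint): angle of the loose leg's lever, rad: 0 = fully closed along the leg (a stop), 0.52 = open to its stop; starts 0.40 to 0.50 and stays where it is left. Closing it takes 1 to 4 N at the tip; near the end the cam grips the thin tube and locks the leg
- slide_loose (a joint): how far the loose foot section is drawn out, m: 0 = fully in (starts there), 0.060 = stop; grows outward
- plate_set (a point): the same point on the other leg, an identical part whose lever is closed
- slide_set (a joint): how far the set leg is drawn out, m (0.022 to 0.050): the length mark to match. Dark rings 10 mm apart are engraved on both thin tubes
- lever_set (a joint): angle of the set leg's lever, rad: stays 0, closed
- tin: open coffee tin, 112 x 76 x 86 mm high, origin at its underside; leave it
- tape: roll of tape, 112 mm across, 48 mm high, origin at its underside; leave it
- valve: brass tap valve standing on its handwheel, 46 mm across, 56 mm high, origin at its underside; leave it
- brush: wire brush lying, 200 mm long; leave it
- driver: screwdriver lying, 190 mm long; leave it
- washer0: rubber washer 30 mm across, 7 mm thick; leave it
- washer1: rubber washer 26 mm across, 7 mm thick; leave it
- washer2: rubber washer 34 mm across, 7 mm thick; leave it

How it is judged (in metres and radians):
On the way, in this order (a step that is already met when the one before it is completed fails the run):
1. the loose leg is held drawn out level with its mate (within 4 mm) while its lever is still open (x of plate_loose in the frame of plate_set between -0.004 and 0.004 m and value of joint lever_loose above 0.25 rad), for 0.2 s.
2. the lever is fully closed, with the leg at the mark (within 4 mm) and gripped (x of plate_loose in the frame of plate_set between -0.004 and 0.004 m and value of joint lever_loose below 0.05 rad and contact force between the fingers and foot_loose above 6 N and y of the grasp point in the frame of foot_loose between -0.012 and 0.02 m), for 0.2 s.
At the end, for the whole second after the job is handed in: The loose leg is level with its mate within 4 mm and at rest, its lever closed (below 0.05 rad); the set leg unmoved (4 mm), its lever closed; the leg still gripped: fingers press on its foot section and lever with over 6 N, grasp point at y = -12 to 20 mm of the foot section (all of step 2 and value of joint lever_set below 0.05 rad and distance of plate_set from where it was at the start of the episode below 0.004 m and velocity of joint slide_loose between -0.005 and 0.005 m/s); the arm keeps its last pose, push and grip.
It fails at once if the lever is closed with the leg off its mark (value of joint lever_loose below 0.05 rad and (x of plate_loose in the frame of plate_set above 0.006 m or x of plate_loose in the frame of plate_set below -0.006 m)).
It fails at once if the set leg is shifted or its lever opened (distance of plate_set from where it was at the start of the episode above 0.006 m or value of joint lever_set above 0.1 rad).
It fails at once if another thing on the bench is disturbed (distance of any of tin, tape, valve, brush, driver, washer0, washer1, washer2 from where it was at the start of the episode above 0.03 m).
It also fails if it takes over 32 s, if anything falls off the work surface, if the arm or the gripper's body presses on something with over 40 N, if the wrist force passes 120 N, or if a joint passes its speed limit or range.

## Robot

A 6-joint arm with a two-finger parallel gripper is mounted at the origin on the work surface. World frame = base frame: x ahead of the robot, y to its left, z up, the work surface at z = 0. Lengths are in m, angles in degrees, forces in N, time in s.
With the tool pointing down it reaches from about 0.35 to 0.875 m from the base axis. Payload 4.2 kg.
Tool frame: the origin (TCP) lies midway between the tips of the shut fingers; the grasp point (between the pads) lies 19 mm behind it; z points along the fingers, y is the line along which they close (so a half turn about z gives the same grasp; the last joint's range is limited). The gripper opens to 87 mm and grips with 3 to 60 N. Pads are 19 mm wide; open, the fingers measure 117 mm over their backs; the gripper's body (75 mm by 190 mm) begins 51 mm behind the grasp point.
Start: joints at [-53.824, 22.042, 0.453, 0, -68.411, -14.817], TCP at [0.228, -0.582, 0.223] pointing down, gripper open.
Joint ranges: [-179.83, 179.83], [-69.29, 118.12], [-61.27, 80.66], [-181.25, 117.63], [-171.15, -9.14], [-177.46, 177.46]. Speed limits (degrees/s): [159.86, 159.86, 180, 180, 180, 180].

## Interface

Orientations are given as [roll, pitch, yaw] about the fixed x, y, z axes, in that order (R = Rz(yaw) Ry(pitch) Rx(roll)).
In Python, from workcell import env gives the robot as it stands. The module is installed in compiled form; this text tells all that it offers. Calls block until the motion is done:
- env.goto(position, orientation): joint-space move of the TCP to a pose.
- env.move_straight(position, rotation=None, rate=0.15, force_limit=None): straight line of the TCP; rotation=None keeps the orientation; rate is the mean speed in m/s. With force_limit (N) it stops when the force on the tool has changed by that much, and returns True; else False.
- env.set_joints(angles): joint-space move.
- env.gripper_to(opening, grasp_force=None): opening from 0.0 (shut) to 1.0 (fully open); grasp_force is the grip in N (None keeps the last); returns when the fingers have stopped.
- env.dwell(seconds).
- env.inverse_kinematics(position, orientation): joint angles nearest the present ones, or None.
- env.read_state(): the state.
- env.grab_frame(name): name is "side" or "top"; returns a dict with "image" (480x640x3 uint8, blue, green, red), "fx", "fy", "cx", "cy" (pixels), "D" ([k1, k2, p1, p2, k3] as OpenCV has them; the pictures are not rectified), "position" and "orientation" of the camera in the world. Camera axes: x right, y up, looking along -z (the intrinsics and any distortion apply to the point x, -y, -z); pixel columns grow to the right and rows downward; lengths in m; the calibration is good to about 2 mm. A picture is of the moment at which its call begins. There is no depth.
A pose or a line that the arm cannot do raises env.Unreachable and nothing moves.
- env.close_job(): hands the job in; it is judged then, once.
Trained networks look in a picture, given as the dict that the camera call returned (one of the last four; its "shot" number tells which), for a name from the list of things; names that differ only in an ending like _2 or _b are one class to them, and where a whole thing is asked for, a point or a joint stands for the part that bears it (a point fixed in the world has none). Each returns a list of dicts, best first, with "score" (0 to 1); they miss things now and then, are a little off and sometimes report something else, mostly with a low value. They report only what shows in the picture. A call takes as long as a camera call.
- env.search_frame(picture, thing): "xyz" ([x, y, z] in m, in world coordinates, good to about 4 mm: the middle of the surface that is visible of it).
- env.trace(picture, thing): "mask" (480x640 bool, what is visible of it).
The state is a dict: "clock": time; "joint_positions": joint angles; "qvel": joint speeds; "joint_torque": joint torques, N m; "position": TCP position; "tool_rot": TCP orientation; "force": force on the tool from outside, world axes, zero at the start; "wrist_torque": the same for the moment, N m; "opening": opening from 0.0 (shut) to 1.0 (fully open); "finger_force": force on a finger pad.
Only numpy, scipy, OpenCV 4.12 (cv2) and the standard library are available. Lean on these libraries where they do the work, as an engineer would, in place of code of your own. Each camera call takes 0.05 s, during which the arm holds its last target. There are 200 camera calls.

## Working session

There is one attempt and no reset: what is moved stays moved. The work goes in short steps, each a Python script; the robot and the scene stay as the last script left them, time stands still between calls to the robot, and variables do not carry over. Pictures are saved under pics/ and viewed, at most 10 in all, crops included, and the job is handed in when it is done.

```bash
mkdir -p pics; ls
python3 - <<'E'
from workcell import env
import cv2
for n in ("top","side"):
    f=env.grab_frame(n); cv2.imwrite(f"pics/{n}0.png",f["image"])
    print(n,[f[k] for k in("fx","fy","cx","cy","D","position","orientation")])
    for t in ("vise","foot_loose","plate_loose","lever_tip_loose","plate_set","tin","tape","valve","brush","driver"):
        print(t,[(r["score"],r["xyz"]) for r in env.search_frame(f,t)][:2])
print(env.read_state())
E
```

```text
pics
top [519.832694417394, 519.832694417394, 310.8832569892604, 237.11481570818776, array([0.00144632, 0.        , 0.        , 0.        , 0.        ]), array([ 0.44244821, -0.00228351,  1.22086566]), array([  5.52311279,   1.30128278, -90.95172172])]
vise [(0.58, [0.4177, -0.0361, 0.138])]
foot_loose [(0.69, [0.5537, 0.1049, 0.1592]), (0.26, [0.591, -0.1623, 0.1698])]
plate_loose [(0.95, [0.5527, 0.1069, 0.1632])]
lever_tip_loose [(0.42, [0.5423, 0.1428, 0.1585])]
plate_set [(0.58, [0.5988, -0.1556, 0.1736])]
tin [(0.58, [0.5978, 0.4515, 0.0279])]
tape [(0.64, [0.4579, -0.4468, 0.0459])]
valve [(0.73, [0.6034, 0.0328, 0.0102]), (0.52, [0.4189, -0.0361, 0.1357])]
brush [(0.96, [0.7063, -0.2506, 0.0217])]
driver [(0.56, [0.6941, 0.2879, 0.024])]
side [481.1875754112523, 481.1875754112523, 321.1520194164593, 237.28008910917904, array([0.0197239, 0.       , 0.       , 0.       , 0.       ]), array([-0.02148962,  0.5462804 ,  0.90144211]), array([  45.17344677,    0.23326514, -131.48048927])]
vise [(0.7, [0.4035, -0.0226, 0.1295]), (0.18, [0.5606, 0.1112, 0.1574])]
foot_loose []
plate_l
[... 327 characters left out ...]
 0.0235])]
{'clock': 1.1, 'joint_positions': array([-5.38243009e+01,  2.20415848e+01,  4.52177175e-01,  4.53135097e-04,
       -6.84096660e+01, -1.48147761e+01]), 'qvel': array([-0.07629787,  0.12316546, -0.00426205,  0.11416453, -0.06571099,
       -0.10387572]), 'joint_torque': array([ 1.63382856e-04, -3.90474880e+01,  1.87624508e+01,  4.22442466e+00,
        1.54000096e-02, -2.50343635e-05]), 'position': array([ 0.22764845, -0.58204956,  0.22254918]), 'tool_rot': array([-1.79998997e+02, -1.70465224e-04, -1.58638910e+02]), 'force': array([-0.01550847,  0.35104907,  0.40014698]), 'wrist_torque': array([0.00871266, 0.0119144 , 0.00017084]), 'finger_force': 0.0, 'opening': 0.9979520932613503}
```

View pics/top0.png

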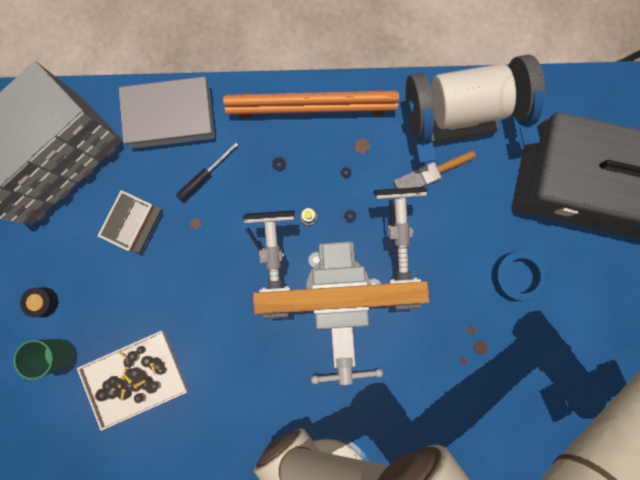

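View pics/side0.png

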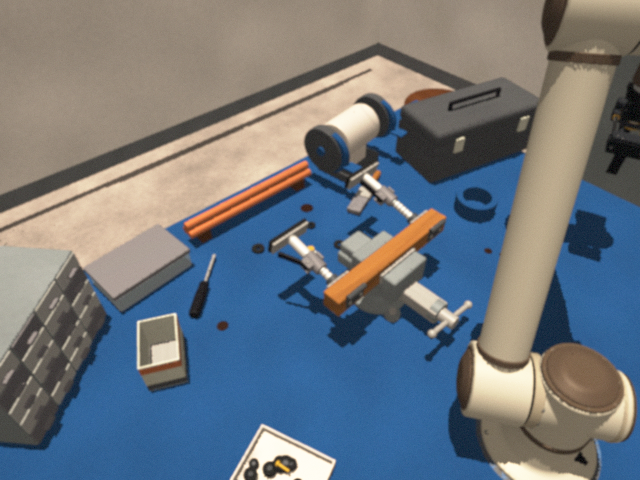

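The loose leg is the left one (+y side), with its plate at about (269,216). The set plate is at (400,193) and the rail runs from (254,303) to (429,292). I'll look closer for the measuring.

Run:
```python
import cv2,numpy as np
a=cv2.imread("pics/top0.png")[175:325,235:445]; b=cv2.imread("pics/side0.png")[150:320,260:460]
cv2.imwrite("pics/cropt.png",cv2.resize(a,None,fx=3.8,fy=3.8,interpolation=cv2.INTER_CUBIC))
cv2.imwrite("pics/crops.png",cv2.resize(b,None,fx=3.5,fy=3.5,interpolation=cv2.INTER_CUBIC))
```

```text
(no output)
```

View pics/cropt.png

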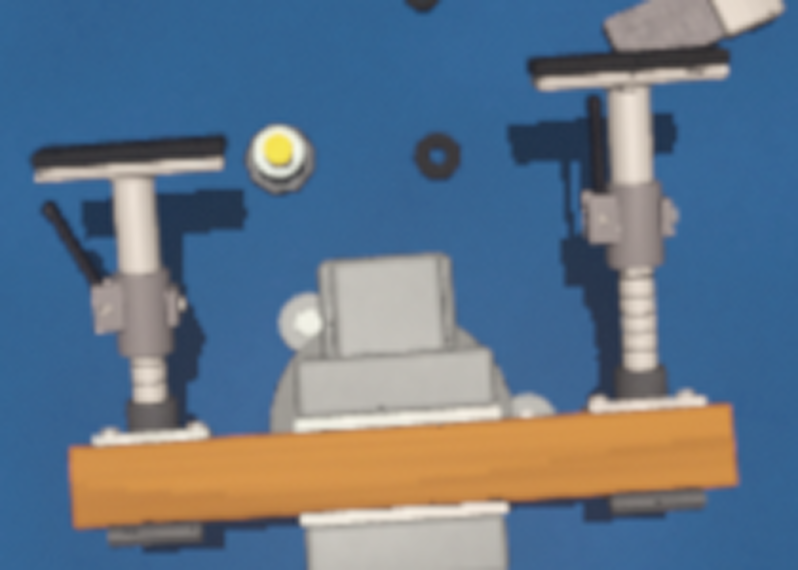

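View pics/crops.png

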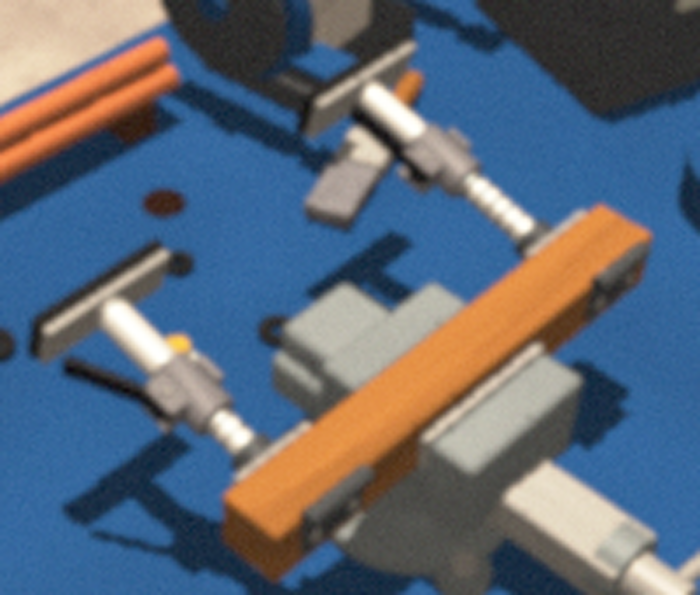

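```bash
cat > geo.py <<'E'
import numpy as np,cv2
from scipy.spatial.transform import Rotation as R
C={"top":(519.8327,310.8833,237.1148,.00144632,[0.44244821,-0.00228351,1.22086566],[5.52311279,1.30128278,-90.95172172]),
"side":(481.18758,321.15202,237.28009,.0197239,[-0.02148962,0.5462804,0.90144211],[45.17344677,0.23326514,-131.48048927])}
def proj(n,P):
    f,cx,cy,k,p,o=C[n]; Q=R.from_euler("xyz",o,degrees=True).inv().apply(np.atleast_2d(P)-p)*[1,-1,-1]
    return cv2.projectPoints(Q,np.zeros(3),np.zeros(3),np.array([[f,0,cx],[0,f,cy],[0,0,1.]]),np.array([k,0,0,0,0]))[0].reshape(-1,2)
c,s=np.cos(np.radians(14)),np.sin(np.radians(14))
A=np.array([[c,0,-s],[0,1,0],[s,0,c]])       # leg axes in vise frame (columns)
def legpt(v,side,u,y,z):                      # u: along leg from rail face
    x,yy,yaw=v; p=np.array([.0225,.135*side,.125])+A@[u,y,z]
    return R.from_euler("z",yaw).apply(p)+[x,yy,0]
E
python3 - <<'E'
import cv2,numpy as np
from geo import *
from scipy.optimize import least_squares
im=cv2.imread("pics/top0.png"); b,g,r=[im[...,i].astype(int) for i in range(3)]
m=((r>150)&(b<110)&(r-b>70)).astype(np.uint8); m[:285]=0; m[320:]=0; m[:,:240]=0;m[:,440:]=0
rect=cv2.minAreaRect(cv2.findContours(m,0,1)[0][0] if 0 else np.argwhere(m)[:,::-1].astype(np.float32)); print(rect)
mom=np.argwhere(m).mean(0)[::-1]; pc=np.argwhere(m)[:,::-1]-mom; w=np.linalg.svd(pc,full_matrices=False)[2][0]; w*=np.sign(w[0])
ang=np.arctan2(w[1],w[0])
def rail(v):
    y=R.from_euler("z",v[2])
    c0,l,rr=proj("top",y.apply([[0,0,.1475],[0,.18,.1475],[0,-.18,.1475]])+[v[0],v[1],0])
    d=rr-l; return np.r_[c0-mom,(np.arctan2(d[1],d[0])-ang)*100]
v=least_squares(rail,[.42,-.03,0]).x; print("vise",v,np.degrees(v[2]),"len px",np.linalg.norm(proj("top",R.from_euler("z",v[2]).apply([[0,.18,.1475],[0,-.18,.1475]])+[v[0],v[1],0])[::1][0]-proj("top",R.from_euler("z",v[2]).apply([[0,-.18,.1475]])+[v[0],v[1],0])[0]))
np.save("vise.npy",v)
gray=im.mean(2)
U={}
for nm,sd,c0,c1,r0,r1 in(("loose",1,249,289,210,224),("set",-1,380,421,188,202)):
    us=[]
    for col in range(c0,c1):
        k=gray[r0:r1,col]; i=int(np.argmin(k)); j=i
        while j<len(k)-1 and k[j]<100: j+=1
        row=r0+j-1+(100-k[j-1])/(k[j]-k[j-1])
        if j<len(k)-1: us.append((col,row))
    us=np.array(us)
    pf=np.polyfit(us[:,0],us[:,1],1); res=us[:,1]-np.polyval(pf,us[:,0])
    f=lambda q:(lambda p:[(np.polyval(pf,p[0])-p[1])])(proj("top",legpt(v,sd,q[0],0,.02))[0])
    U[nm]=least_squares(f,[.15],diff_step=1e-4).x[0]; print(nm,len(us),pf,res.std(),U[nm])
    # y check: plate ends
    print(proj("top",[legpt(v,sd,U[nm],yy,.02) for yy in(.052,-.052)]))
print("d top",U["set"]-U["loose"])
S={}
for nm,sd,px in(("loose",1,(104,287)),("set",-1,(361,76))):
    px=(np.array(px)+.5)/3.5-.5+[260,150]
    q=least_squares(lambda q:proj("side",legpt(v,sd,q[0],q[1],.02))[0]-px,[.15,0],diff_step=1e-4).x; S[nm]=q[0]; print(nm,q)
print("d side",S["set"]-S["loose"])
E
```

```text
((340.5535888671875, 297.2931213378906), (21.26896095275879, 174.34719848632812), 86.45523834228516)
vise [ 0.42102914 -0.03572645  0.04215988] 2.4155834652674533 len px 175.79304157218152
loose 40 [-6.90910523e-02  2.35728221e+02] 0.15498572971601057 0.15703447880003468
[[241.96630152 218.81549725]
 [293.30830758 215.65842005]]
set 40 [-6.27359054e-02  2.18226636e+02] 0.19681580915359384 0.18905970487339818
[[374.90726536 194.68873716]
 [426.93695249 191.45986351]]
d top 0.0320252260733635
loose [0.15323146 0.00214433]
set [0.18248625 0.00932972]
d side 0.02925479399084202
```

```bash
cat >> geo.py <<'E'
v=np.load("vise.npy"); W=R.from_euler("z",v[2]).as_matrix()@A
RT=[R.from_matrix(np.c_[sg*W[:,0],-sg*W[:,1],-W[:,2]]).as_euler("xyz",degrees=True) for sg in(1,-1)]
E
python3 - <<'E'
from geo import *
from scipy.optimize import least_squares
im=cv2.imread("pics/side0.png"); gray=cv2.GaussianBlur(im,(3,3),0).mean(2); S={}
for nm,sd,c0,c1,a,b in(("loose",1,275,303,(45,325),(163,250)),("set",-1,352,376,(310,105),(413,47))):
    a,b=[(np.array(p)+.5)/3.5-.5+[260,150] for p in(a,b)]; L=[]
    for col in range(c0,c1):
        r=a[1]+(b-a)[1]/(b-a)[0]*(col-a[0]); rr=np.arange(int(r)-4,int(r)+5); g=np.clip(np.gradient(gray[:,col])[rr],0,None)
        j=g.argmax(); w=slice(max(0,j-1),j+2); L.append((col,(g[w]*rr[w]).sum()/g[w].sum()))
    L=np.array(L); pf=np.polyfit(*L.T,1); res=L[:,1]-np.polyval(pf,L[:,0]); k=abs(res)<1; pf=np.polyfit(*L[k].T,1)
    S[nm]=least_squares(lambda q:(lambda p:p[1]-np.polyval(pf,p[0]))(proj("side",legpt(v,sd,q[0],0,.02))[0]),[.15],diff_step=1e-4).x[0]
    print(nm,pf,k.sum(),len(k),S[nm])
    p=proj("side",[legpt(v,sd,S[nm],y,.02) for y in(.052,-.052)]); print(((p-[260,150])*3.5+1).round())
print("d side",S["set"]-S["loose"])
from workcell import env
for r in RT:
    for P in((.085,.014,.10),(.085,.014,-.019),(.145,.014,-.019)):
        print(r.round(1),env.inverse_kinematics(legpt(v,1,.0495+P[0],P[1],P[2]),r))
E
```

```text
loose [ -0.65319655 420.3237047 ] 28 28 0.15389176990456044
[[ 40. 326.]
 [168. 244.]]
set [ -0.64276815 402.77724251] 23 24 0.1866332279940771
[[314.  98.]
 [415.  36.]]
d side 0.03274145808951667
[180.  -14.    2.4] [ 32.87338796   7.08812747 -19.93674662   9.05369296 -51.19680064
  54.58926643]
[180.  -14.    2.4] [ 30.99024164  16.28849504 -27.12797007  11.6994101  -34.79462458
  52.49402203]
[180.  -14.    2.4] [ 28.17076769  20.5077026  -17.44757468   9.45748654 -39.77342651
  57.61871942]
[-180.    14.  -177.6] [  32.87338796    7.08812747  -19.93674662    9.05369296  -51.19680064
 -125.41073357]
[-180.    14.  -177.6] [  30.99024164   16.28849504  -27.12797007   11.6994101   -34.79462458
 -127.50597797]
[-180.    14.  -177.6] [  28.17076769   20.5077026   -17.44757468    9.45748654  -39.77342651
 -122.38128058]
```

Both cameras agree that d is about 32.3 mm. Next I'll approach, lower the fingers and feel for the tube.

```bash
cat >> geo.py <<'E'
U0=.0495   # foot-section origin along leg at slide 0 (estimate)
def T(x,y,z=0,U0=U0): return legpt(v,1,U0+x,y,z-.019)
def inleg(p): # TCP -> (x,y,z) of grasp point in initial foot frame
    q=np.linalg.inv(W)@(np.array(p)-legpt(v,1,U0,0,0)); return q+[0,0,.019]
E
python3 - <<'E'
from geo import *; from workcell import env
q=lambda:(env.read_state()["clock"],(inleg(env.read_state()["position"])*1000).round(1),(W.T@env.read_state()["force"]).round(2))
env.goto(T(.085,.014,.12),RT[0]); print(q())
print(env.move_straight(T(.085,.014,.0),rate=.15,force_limit=6),q())
f=env.grab_frame("top");cv2.imwrite("pics/t1.png",cv2.resize(f["image"][175:325,215:415],None,fx=3.5,fy=3.5,interpolation=2))
f=env.grab_frame("side");cv2.imwrite("pics/s1.png",cv2.resize(f["image"][130:300,220:420],None,fx=3.5,fy=3.5,interpolation=2))
E
```

```text
(3.8083, array([ 85.1,  13.4, 119.9]), array([0.54, 0.11, 0.48]))
False (4.7583, array([85.7, 14.1,  0.7]), array([ 0.11, -0.66,  0.33]))
```

View pics/s1.png

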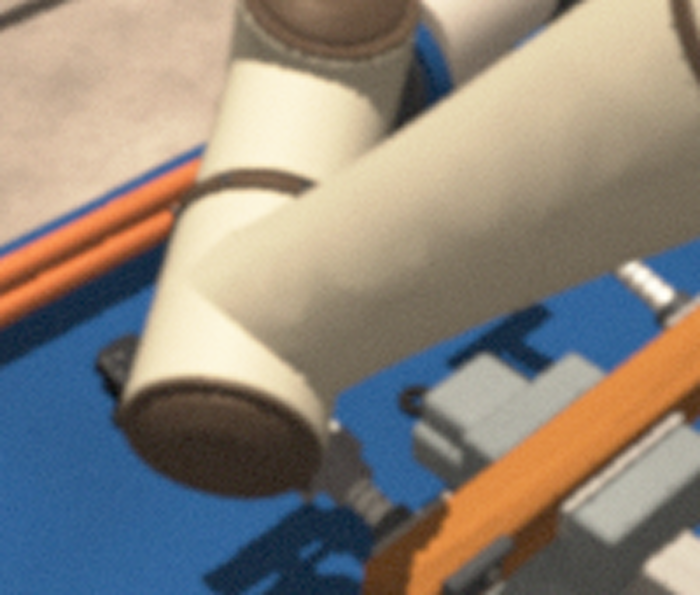

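The wrist hides the leg in this view, so I'll go by touch. First comes the tube side for y, then a pull to the 60 mm stop for the slide.

Run:
```python
from geo import *; from workcell import env
q=lambda:(round(env.read_state()["clock"],2),(inleg(env.read_state()["position"])*1000).round(1),(W.T@env.read_state()["force"]).round(2),round(env.read_state()["opening"],3))
print(env.move_straight(T(.085,.040),rate=.03,force_limit=3),q())
```

```text
True (5.51, array([84.5, 33. , -0.4]), array([-0.14, -1.04,  0.99]), 1.0)
```

Run:
```python
from geo import *; from workcell import env
q=lambda:(round(env.read_state()["clock"],2),(inleg(env.read_state()["position"])*1000).round(1),(W.T@env.read_state()["force"]).round(2),round(env.read_state()["opening"],3))
env.move_straight(T(.085,.014),rate=.06); print(q())
print(env.move_straight(T(.100,.014),rate=.05,force_limit=8),q())
print(env.move_straight(T(.170,.014),rate=.04,force_limit=8),q())
env.dwell(.2);print(q())
```

```text
(5.97, array([85.1, 13.5,  0. ]), array([0.47, 0.46, 0.44]), 1.001)
False (6.42, array([ 1.004e+02,  1.420e+01, -1.000e-01]), array([-1.09,  0.36,  0.5 ]), 0.997)
True (7.6, array([148.6,  13.5,  -1. ]), array([-1.48,  0.98,  0.46]), 0.998)
(7.8, array([147.6,  13.5,  -1.4]), array([-1.  , -0.13,  1.17]), 0.999)
```

Run:
```python
from geo import *; from workcell import env
q=lambda:(round(env.read_state()["clock"],2),(inleg(env.read_state()["position"])*1000).round(1),(W.T@env.read_state()["force"]).round(2),round(env.read_state()["opening"],3))
env.move_straight(T(.1203,.014),rate=.04); env.dwell(.3); print(q(),q())
f=env.grab_frame("top");cv2.imwrite("pics/t2.png",cv2.resize(f["image"][165:325,235:445],None,fx=3.7,fy=3.7,interpolation=2)); cv2.imwrite("pics/t2full.png",f["image"])
```

```text
(8.93, array([120.4,  13.9,  -0. ]), array([-2.03, -0.64, -1.23]), 1.0) (8.93, array([120.4,  13.9,  -0. ]), array([-2.03, -0.64, -1.23]), 1.0)
```

View pics/t2.png

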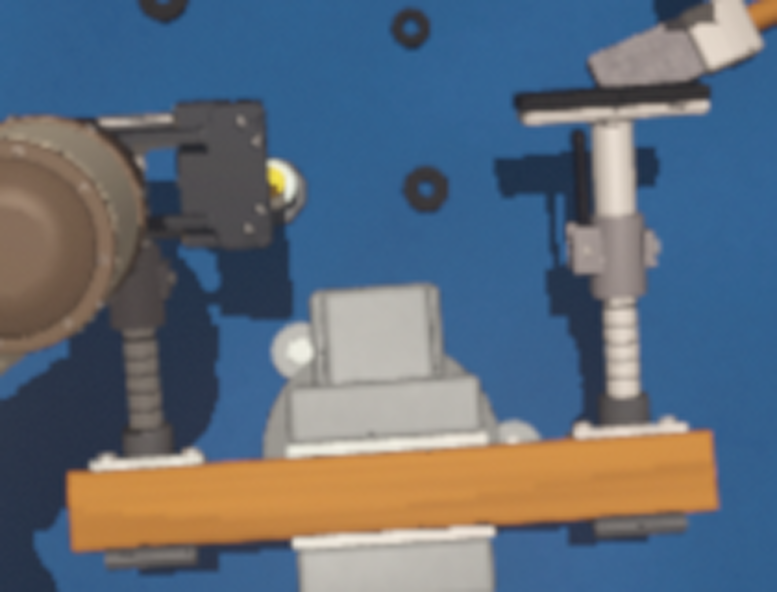

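The top view shows the thin tube exposed from (135,328) to (147,430) on the loose leg, and from (621,296) to (622,398) on the set leg. The lengths are equal, so the leg is at the mark. Next I'll centre on the tube and lever, then close.

Run:
```python
from geo import *; from workcell import env
q=lambda:(round(env.read_state()["clock"],2),(inleg(env.read_state()["position"])*1000).round(1),(W.T@env.read_state()["force"]).round(2),round(env.read_state()["opening"],3),round(env.read_state()["finger_force"],1))
env.dwell(.2)
print(env.move_straight(T(.1203,.0045),rate=.03,force_limit=12),q())
env.dwell(.3);print(q())
env.gripper_to(0.5,20);print(q())
env.gripper_to(0,20);print(q())
env.dwell(.4);print(q())
f=env.grab_frame("top");cv2.imwrite("pics/t3.png",cv2.resize(f["image"][165:325,235:445],None,fx=3.7,fy=3.7,interpolation=2)); cv2.imwrite("pics/t3full.png",f["image"])
```

```text
False (9.64, array([120.7,   4.6,   0.2]), array([-0.48,  0.56, -0.35]), 1.0, 2.0)
(9.94, array([120.5,   4.6,   0.2]), array([-0.99,  1.27,  0.39]), 1.003, 1.9)
(10.93, array([1.205e+02, 4.300e+00, 1.000e-01]), array([0.2 , 0.85, 0.78]), 0.5, 0.6)
(11.35, array([120.4,   5.1,   0. ]), array([-0.54,  5.11, -0.24]), 0.346, 20.1)
(11.75, array([120.5,   5. ,   0. ]), array([ 0.49,  5.01, -0.41]), 0.347, 20.1)
```

View pics/t3.png

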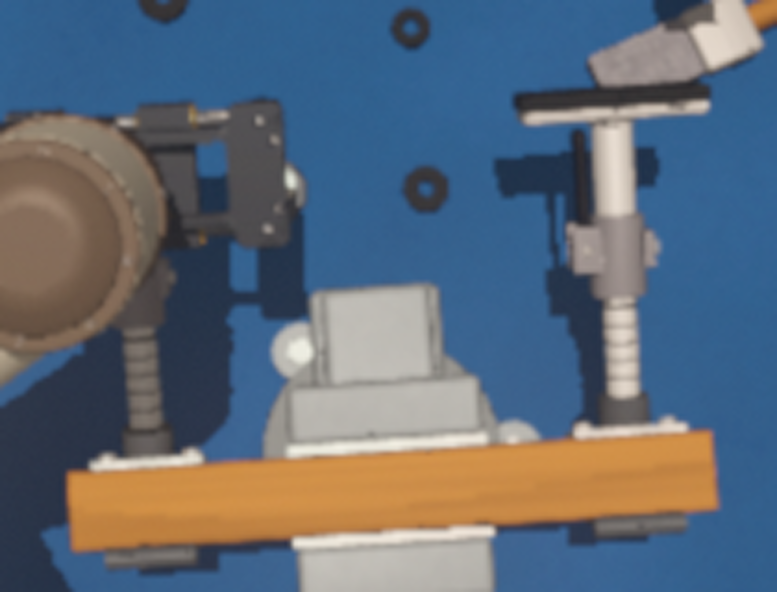

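The loose tube still shows from (135,328) to (147,430), so the leg is locked at the mark. The grip reads 20 N at 30 mm width, so the lever is shut.

```bash
python3 -c "
from workcell import env
print(env.close_job())"
```

```text
the job is handed in; nothing more can be done
None
```

I handed the job in with the loose leg drawn out about 32 mm to match the set leg, its lever pinched shut, and the gripper still holding it at 20 N. The wrist hid the lever from both cameras, so I took "closed" from the finger width (30 mm, against 32 mm given). No verdict came back.

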